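Slide the specimen carrier home and press the bar key

ROBOT

A 6-joint arm with a two-finger parallel gripper is mounted at the origin on the work surface. World frame = base frame: x ahead of the robot, y to its left, z up, the work surface at z = 0. Lengths are in m, angles in rad, forces in N, time in s.
With the tool pointing down it reaches from about 0.3 to 0.775 m from the base axis. Payload 14.6 kg.
Tool frame: the origin (TCP) lies between the finger pads; the fingertips stand 25 mm ahead of it and the grasp point (between the pads) lies 6 mm ahead of it; z points along the fingers, y is the line along which they close (so a half turn about z gives the same grasp; the last joint's range is limited). The gripper opens to 85 mm and grips with 20 to 120 N. Pads are 22 mm wide; open, the fingers measure 114 mm over their backs; the gripper's body (76 mm by 85 mm) begins 54 mm behind the grasp point. The pads swing forward as they close: fully open they stand 13 mm farther back than shut.
Start: joints at [-1.303, 0.3, 1.521, -0, 1.321, -0.067], TCP at [0.181, -0.519, 0.256] pointing down, gripper open.
Joint ranges: [-3.03, 3.03], [-0.79, 2.21], [0.23, 2.52], [-1.04, 4.18], [0, 3.07], [-2.55, 2.55]. Speed limits (rad/s): [2.22, 2.22, 2.57, 3.14, 3.14, 3.14].

INTERFACE

Orientations are given as [roll, pitch, yaw] about the fixed x, y, z axes, in that order (R = Rz(yaw) Ry(pitch) Rx(roll)).
In Python, from workcell import read_state, viewer, ticket gives the robot as it stands. The module is installed in compiled form; this text tells all that it offers.
- The arm moves only by the tool drive_tool, never from a script. Its argument "steps" is a list that holds one entry, the list of rows, each a list of 7 numbers: the shift along the world's x, y, z in mm, then the turn, a rotation vector about the world's x, y, z in rad, then the closure in counts, from 0 (fully open) to 255 (shut). A call has 1 to 20 rows; each row shifts and turns the commanded pose from where the row before left it; what a row does not reach is not made up. A row lasts 1/12 s, in which the tool goes at most 41.7 mm and 7.16 degrees, less where a joint would pass 70% of its speed; a pose out of reach is approached as far as the arm can. A call is refused whole if a number of a shift passes 41.7 or a number of a turn 0.125, either way. A call with a gripper value outside its range is refused whole. The fingers move at their own pace and stop on an object; "newtons" is the grip in N (left out, the last holds). Time passes only in rows, so rows that do not move let the fingers close. It gives the time, the measured TCP pose, the force, the opening and the grip force at its end, in the units of the state.
- read_state(): the state, without advancing time (a new reading comes with each control period).
- viewer.get_image(name): name is "scene" or "top" or "wrist"; returns the picture (420x560x3 uint8, red, green, blue); there is no depth.
- viewer.camera_info(name): a dict with "fx", "fy", "cx", "cy" (pixels), "rvec" (rotation vector, rad) and "tvec" (3), from world to camera coordinates, as OpenCV has them. Camera axes: x right, y down, z forward; pixel columns grow to the right and rows downward; lengths in m; the calibration is good to about 2 mm. The wrist camera is an equidistant fisheye: a pixel r from the principal point sees the ray r / f radians off the axis. A picture is of the moment at which its call begins: read the wrist's pose just before it. camera_info takes no time and is no camera call; for the wrist camera it gives the pose at the moment of the call.
- ticket.job_done(): hands the job in; it is judged then, once.
The state is a dict: "clock": time; "joint_positions": joint angles; "dq": joint speeds; "joint_torque": joint torques, N m; "ee_pos": TCP position; "ee_rot": TCP orientation; "wrist_force": force on the tool from outside, world axes, zero at the start; "moment": the same for the moment, N m; "finger_gap": finger opening in m; "finger_force": force on a finger pad.
Only numpy, scipy, OpenCV 4.12 (cv2) and the standard library are available. Lean on these libraries where they do the work, as an engineer would, in place of code of your own. Each camera call takes 0.05 s, during which the arm holds its last target. There are 200 camera calls.

TASK

Get the specimen stage ready and start its run: with your fingertips push the metal specimen carrier along its rails until it is fully home against the end stop, then lightly press the long bar-shaped key on the console all the way down, let it come up again and withdraw. Push and press lightly and never lift the carrier, do not press the bar key before the carrier is home, and leave the other three keys and all the loose things on the bench and stage alone.

Things in the scene. Friction and masses are not known exactly. Their poses are not given: they have to be found in the camera images.
- stage: Fixed specimen stage: grey plate 130 (x) by 200 (y) by 12 mm thick. Origin: centre of its underside, on the bench. Two steel rails along its y axis (8 mm wide, 47 mm apart inside, tops 24 mm above the bench) guide the carrier. A dark end stop closes the +y end (the robot's left). Turned up to 0.28 rad from the robot's axes.
- stop_face (a point): Middle of the end stop's face that the carrier meets; 76 mm along +y from the stage's origin, 24 mm above the bench. The stop is 64 mm wide, its top 36 mm above the bench. Axes as the stage's.
- carrier_center (a point): Centre of the carrier: loose aluminium block, 44 (x) by 64 (y) by 30 mm high, 0.15 to 0.27 kg, glass window on top, 1.5 mm play between the rails. Underside 12, top 42 mm above the bench (18 mm above the rails). Slides with up to 3 N friction along stage y, starts 50 to 90 mm short of the stop; home when its +y end meets the stop (centre 32 mm from stop_face). Axes as the stage's.
- console: Fixed key console: dark plate 90 (x) by 300 (y) by 20 mm, origin at the centre of its underside, turned up to 0.12 rad. On it, in a row along its y axis, 70 mm apart, four equal grey modules (60 x 60 mm, tops 50 mm above the bench), each with one white key in the middle, in a different order every time. The keys differ only in cap shape.
- bar_top (a point): Centre of the top face of the long bar-shaped cap, 16 mm (x) by 46 mm (y): THE KEY TO PRESS. 60 mm above the bench and 10 mm above its module when up. Axes as the console's.
- key_bar (a joint): How far this key is pressed: 0 up, 0.005 m fully down. A spring (1.2 N to start, 4.2 N at the bottom) brings it up again. It counts as pressed from 0.003 m.
- square_top (a point): Centre of the top face of a square cap, 27 x 27 mm: leave alone. 60 mm above the bench and 10 mm above its module when up. Axes as the console's.
- key_square (a joint): How far this key is pressed: 0 up, 0.005 m fully down. A spring (1.2 N to start, 4.2 N at the bottom) brings it up again.
- round_top (a point): Centre of the top face of the large round cap, 30 mm across: leave alone. 60 mm above the bench and 10 mm above its module when up. Axes as the console's.
- key_round (a joint): How far this key is pressed: 0 up, 0.005 m fully down. A spring (1.2 N to start, 4.2 N at the bottom) brings it up again.
- small_top (a point): Centre of the top face of the small round cap, 16 mm across: leave alone. 60 mm above the bench and 10 mm above its module when up. Axes as the console's.
- key_small (a joint): How far this key is pressed: 0 up, 0.005 m fully down. A spring (1.2 N to start, 4.2 N at the bottom) brings it up again.
- vial: Bystander, loose, leave alone: glass vial, 22 mm across, 40 mm tall, black cap; stands on the stage plate beside the rails, near the end stop, on the far (stage +x) side. Origin: centre of its underside.
- pan: Bystander, loose, leave alone: open aluminium sample cup, 26 mm across, 12 mm tall; stands on the stage plate beside the rails on the near (stage -x) side. Origin: centre of its underside.
- jar: Bystander, loose, leave alone: amber glass jar, 60 mm across, 75 mm tall, on the bench to the left of the stage. Origin: centre of its underside.
- flask: Bystander, loose, leave alone: white plastic bottle, 54 mm across, 100 mm tall, on the bench to the right of the stage. Origin: centre of its underside.
- slidebox: Bystander, loose, leave alone: grey slide box, 80 x 85 x 30 mm, on the bench to the left of the console. Origin: centre of its underside.
- driver: Bystander, loose, leave alone: small screwdriver, 160 mm long, lying on the bench to the right of the console. Origin: on its underside, half-way along its length.
- beaker: Bystander, loose, leave alone: glass beaker, 64 mm across, 70 mm tall, on the bench beyond the console. Origin: centre of its underside.

How it is judged:
By the outcome, as a careful person would: the job done as asked, in the order asked, and still so for the second after the job is handed in, with the robot touching nothing.
It also fails if it takes over 48 s, if anything falls off the work surface, if the arm or the gripper's body presses on something with over 40 N, if the wrist force passes 120 N, or if a joint passes its speed limit or range.

## Working session

There is one attempt and no reset: what is moved stays moved. The work goes in short steps, Python scripts to look and compute and a tool call to move; the robot and the scene stay as the last step left them, time stands still between calls to the robot, and variables do not carry over. Pictures are saved under pics/ and viewed, at most 10 in all, crops included, and the job is handed in when it is done.

Besides the shell and the picture viewer there is one more tool, called after "Emit:" by a JSON object that holds its "fn" and its "kwargs". drive_tool: Moves the arm, as the interface text tells. Its arguments: {"type":"object","properties":{"steps":{"type":"array","items":{"type":"array","items":{"type":"array","items":{"type":"number"}}}},"newtons":{"type":"number"}},"required":["steps"]}

```bash
mkdir -p pics; python3 - <<'E'
from workcell import read_state, viewer
import cv2
print(read_state())
for n in ["scene","top"]:
    im=viewer.get_image(n); cv2.imwrite(f"pics/{n}0.png",im[:,:,::-1]); print(n,viewer.camera_info(n))
E
```

```text
{'clock': 0.0, 'joint_positions': array([-1.30263515e+00,  3.00500548e-01,  1.52162495e+00,  7.17005006e-06,
        1.32071565e+00, -6.65821117e-02]), 'dq': array([-0.00092243, -0.00029902, -0.00146406, -0.00068268,  0.00066618,
       -0.00102537]), 'joint_torque': array([-6.20588689e-04, -5.43500769e+01, -3.61788726e+01, -6.54308906e-05,
        4.08473017e-03, -1.02385897e-05]), 'ee_pos': array([ 0.18063847, -0.51925389,  0.25568659]), 'ee_rot': array([-3.14034739e+00, -8.99954278e-05,  3.34741454e-01]), 'wrist_force': array([-1.0617006 ,  0.05027299, -0.09817091]), 'moment': array([-0.05731845,  0.01354883, -0.02538126]), 'finger_force': 0.0, 'finger_gap': 0.08541708171154218}
scene {'fx': 418.35354446534205, 'fy': 418.35354446534205, 'cx': 282.40810021968986, 'cy': 213.89885482800884, 'rvec': array([ 2.19539784,  1.15650429, -0.40220882]), 'tvec': array([-0.35197539, -0.33223909,  1.25331306])}
top {'fx': 455.16557946218916, 'fy': 455.16557946218916, 'cx': 283.0864432703612, 'cy': 211.76502975007898, 'rvec': array([ 2.14711907, -2.19701118,  0.11353662]), 'tvec': array([0.002631  , 0.61042791, 1.09727225])}
```

View pics/top0.png

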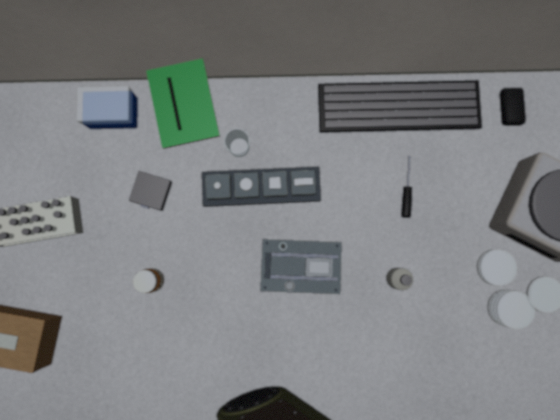

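View pics/scene0.png

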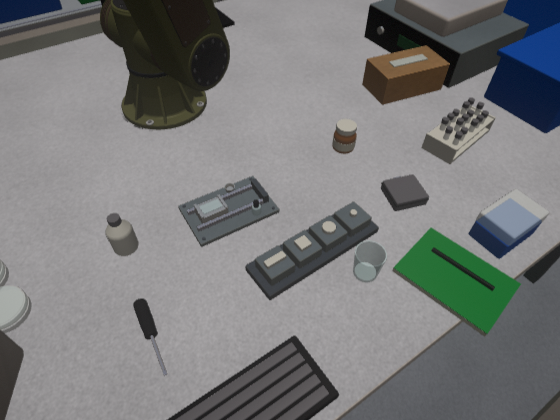

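The top view shows the stage at about (301,266) with the carrier window at (318,267). The stop is on the left, near column 267, and the bar key is the rightmost one at (303,182). I'll enlarge the stage and console area and extract contours.

```bash
cat > h.py <<'E'
import numpy as np, cv2
from workcell import read_state, viewer
def ray(ci,px,z,fish=False):
    R=cv2.Rodrigues(np.array(ci["rvec"]))[0]; t=np.array(ci["tvec"]); c=-R.T@t
    u=np.array([(px[0]-ci["cx"])/ci["fx"],(px[1]-ci["cy"])/ci["fy"]])
    if fish:
        r=np.linalg.norm(u); d=np.array([*(u/r*np.sin(r)),np.cos(r)])
    else: d=np.array([*u,1])
    d=R.T@d; return c+d*(z-c[2])/d[2]
E
python3 - <<'E'
from h import *
im=cv2.imread("pics/top0.png"); ci=viewer.camera_info("top")
cv2.imwrite("pics/top0c.png",cv2.resize(im[155:305,195:355],None,fx=5,fy=4*1.0 if 0 else 4,interpolation=cv2.INTER_CUBIC)[:600,:800])
g=cv2.cvtColor(im,cv2.COLOR_BGR2GRAY)
def comps(m,zf,lo,hi):
    for c in cv2.findContours(m.astype(np.uint8),cv2.RETR_EXTERNAL,cv2.CHAIN_APPROX_NONE)[0]:
        a=cv2.contourArea(c)
        if lo<a<hi:
            r=cv2.minAreaRect(c); (x,y)=r[0]
            if 200<x<345 and 160<y<300:
                b=[ray(ci,p,zf)[:2] for p in cv2.boxPoints(r)]
                print(np.round(r[0],1),np.round(r[1],1),round(r[2],1),a,"xy",np.round(np.mean(b,0),4),"box",np.round(b,3).tolist())
print("white@60");comps(g>150,.06,20,400)
print("dark plates@20/12");comps(g<110,.016,2000,8000)
E
```

```text
white@60
[222.8 297.6] [ 9.5 12.8] 74.1 45.0 xy [0.4066 0.1362] box [[0.414, 0.154], [0.421, 0.125], [0.4, 0.119], [0.392, 0.148]]
[229.5 278.5] [8.5 7.1] 45.0 35.0 xy [0.4509 0.1198] box [[0.452, 0.133], [0.464, 0.121], [0.449, 0.107], [0.438, 0.119]]
[219.5 268. ] [9.  9.6] 53.1 34.0 xy [0.4762 0.1433] box [[0.478, 0.159], [0.492, 0.14], [0.474, 0.128], [0.461, 0.146]]
[318.5 267. ] [ 8. 17.] 90.0 123.0 xy [ 0.4731 -0.0926] box [[0.483, -0.073], [0.482, -0.113], [0.463, -0.113], [0.464, -0.072]]
[231.  268.5] [14.8  8. ] 26.6 38.0 xy [0.4744 0.116 ] box [[0.474, 0.136], [0.491, 0.127], [0.475, 0.096], [0.458, 0.105]]
[313.4 214.8] [ 9.4 17.3] 32.0 59.5 xy [ 0.5983 -0.0842] box [[0.587, -0.063], [0.622, -0.086], [0.61, -0.105], [0.575, -0.082]]
[301.4 209.7] [10.9  8. ] 14.0 22.5 xy [ 0.6113 -0.0556] box [[0.605, -0.04], [0.624, -0.046], [0.617, -0.071], [0.598, -0.066]]
[339.9 217.6] [14.5 31.6] 33.0 139.0 xy [ 0.5903 -0.1478] box [[0.569, -0.112], [0.632, -0.155], [0.612, -0.184], [0.549, -0.14]]
[303.  181.5] [ 5. 16.] 90.0 65.5 xy [ 0.6801 -0.0613] box [[0.687, -0.042], [0.686, -0.081], [0.674, -0.081], [0.674, -0.042]]
[245.5 183.5] [9. 9.] 90.0 71.0 xy [0.6784 0.0784] box [[0.69, 0.089], [0.689, 0.067], [0.667, 0.068], [0.668, 0.089]]
[274.5 182.5] [9. 9.] 90.0 78.0 xy [0.6793 0.008 ] box [[0.691, 0.019], [0.69, -0.003], [0.668, -0.003], [0.668, 0.019]]
[312.5 160.5] [9.9 7.1] 45.0 27.0 xy [ 0.7315 -0.0859] box [[0.734, -0.071], [0.746, -0.084], [0.729, -0.1], [0.717, -0.088]]
dark plates@20/12
[301.1 266.1] [79.6 51.5] 2.3 3855.0 xy [ 0.4757 -0.053 ] box [[0.419, 0.049], [0.545, 0.042], [0.533, -0.156], [0.406, -0.147]]
[260.6 186.3] [ 35.7 118.7] 87.4 4069.0 xy [0.6777 0.0436] box [[0.72, 0.195], [0.727, -0.105], [0.636, -0.107], [0.629, 0.191]]
```

View pics/top0c.png

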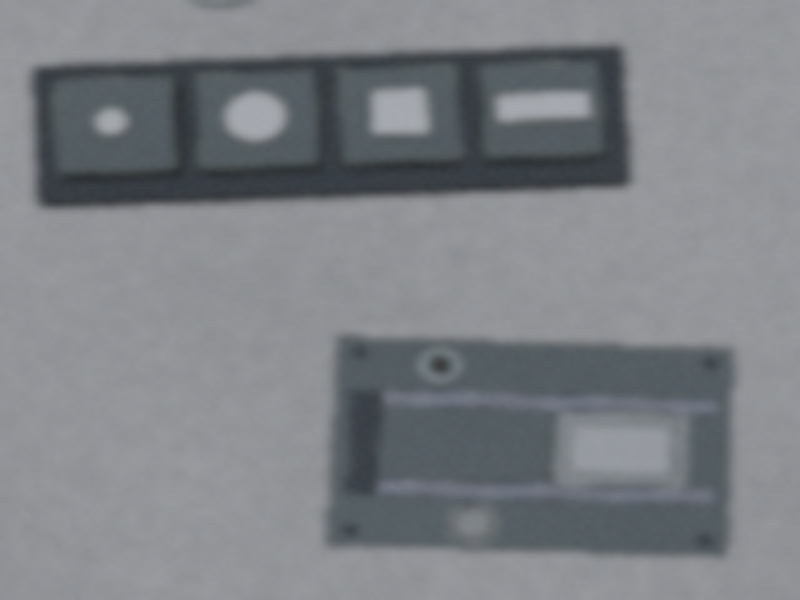

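The crop shows the stage plate with the stop on the left. The carrier is about 86 mm short of it, and the bar key is rightmost. From this I get stage centre ≈ (0.476,-0.053) with yaw ≈ -0.06, and bar ≈ (0.680,-0.061). I'll close the fingers and move to just behind the carrier.

Emit:
{"fn": "drive_tool", "kwargs": {"steps": [[[18,22.5,0,0,0,-0.025,255],[18,22.5,0,0,0,-0.025,255],[18,22.5,0,0,0,-0.025,255],[18,22.5,0,0,0,-0.025,255],[18,22.5,0,0,0,-0.025,255],[18,22.5,0,0,0,-0.025,255],[18,22.5,0,0,0,-0.025,255],[18,22.5,0,0,0,-0.025,255],[18,22.5,0,0,0,-0.025,255],[18,22.5,0,0,0,-0.025,255],[18,22.5,0,0,0,-0.025,255],[18,22.5,0,0,0,-0.025,255],[18,22.5,-22,0,0,-0.025,255],[18,22.5,-22,0,0,-0.025,255],[18,22.5,-22,0,0,-0.025,255],[18,22.5,-22,0,0,-0.025,255],[0,0,-21,0,0,0,255],[0,0,-21,0,0,0,255],[0,0,0,0,0,0,255]]], "newtons": 20}}

```text
clock: 1.68
ee_pos: [0.4672, -0.1583, 0.1226]
ee_rot: [-3.139, 0.006, -0.064]
wrist_force: [-0.6, 0.5, -0.8]
finger_gap: -0.0003
finger_force: 0.0
```

```bash
python3 - <<'E'
from h import *
s=read_state(); print({k:s[k] for k in("clock","ee_pos","ee_rot","wrist_force","finger_gap")})
for n in ["wrist","top"]:
    ci=viewer.camera_info(n); im=viewer.get_image(n)[:,:,::-1]; cv2.imwrite(f"pics/{n}1.png",im)
    print(ci)
E
```

```text
{'clock': 1.6833, 'ee_pos': array([ 0.46720441, -0.15832997,  0.12256641]), 'ee_rot': array([-3.13949886,  0.00607493, -0.06430002]), 'wrist_force': array([-0.56980121,  0.53607936, -0.79171179]), 'finger_gap': -0.00028868554741964694}
{'fx': 325.19226210127806, 'fy': 325.19226210127806, 'cx': 283.03621379215673, 'cy': 205.82635156082475, 'rvec': array([-1.9929066 ,  2.12305792,  0.33376148]), 'tvec': array([-0.1288668 ,  0.45522402,  0.39665199])}
{'fx': 455.16557946218916, 'fy': 455.16557946218916, 'cx': 283.0864432703612, 'cy': 211.76502975007898, 'rvec': array([ 2.14711907, -2.19701118,  0.11353662]), 'tvec': array([0.002631  , 0.61042791, 1.09727225])}
```

View pics/wrist1.png

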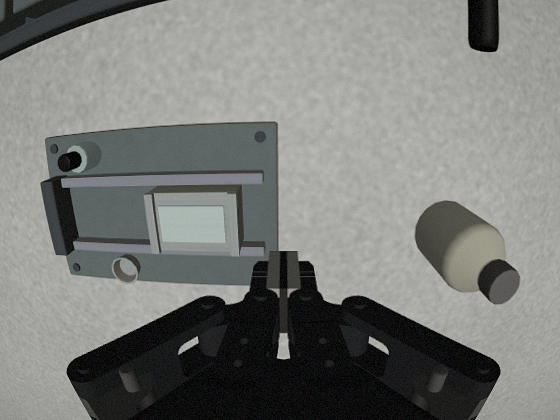

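The wrist view shows the carrier between the rails: top face about (147–241, 188–255), right end at column ~240. The rails run from (62,183) to (263,177) and from (73,245) to (265,250). The closed fingertips are near (285,265).

```bash
python3 - <<'E'
from h import *
ci=viewer.camera_info("wrist")
def p(u,v,z): r=ray(ci,(u,v),z,True)[:2]; return r
a,b=p(64,182,.024),p(262,177,.024); c,d=p(75,246,.024),p(263,251,.024)
for n,(s,e) in dict(far=(b,a),near=(d,c)).items(): print(n,s.round(4),e.round(4),"yaw",-np.arctan2(*(e-s)).round(4))
for q in [(241,187,.042),(239,254,.042),(147,193,.042),(147,250,.042),(277,122,.012),(46,138,.012),(70,275,.012)]: print(q,p(*q).round(4))
E
```

```text
far [ 0.499  -0.1476] [0.5091 0.0161] yaw -0.0618
near [ 0.4431 -0.1436] [0.4525 0.0211] yaw -0.0572
(241, 187, 0.042) [ 0.4973 -0.1351]
(239, 254, 0.042) [ 0.4502 -0.1286]
(147, 193, 0.042) [ 0.498  -0.0695]
(147, 250, 0.042) [ 0.4558 -0.0605]
(277, 122, 0.012) [ 0.5354 -0.1603]
(46, 138, 0.012) [0.5476 0.0386]
(70, 275, 0.012) [0.4168 0.0495]
```

Emit:
{"fn": "drive_tool", "kwargs": {"steps": [[[3,0,-20,0,0,0,255],[0,0,-20,0,0,0,255],[0,0,-20,0,0,0,255],[0,0,-8,0,0,0,255],[0,0,0,0,0,0,255],[0,0,0,0,0,0,255],[0,3,0,0,0,0,255],[0,3,0,0,0,0,255],[0,2,0,0,0,0,255],[0.2,2,0,0,0,0,255],[0.2,2,0,0,0,0,255],[0.2,2,0,0,0,0,255],[0.2,2,0,0,0,0,255],[0.2,2,0,0,0,0,255],[0.2,2,0,0,0,0,255]]]}}

```text
clock: 3.03
ee_pos: [0.4729, -0.1393, 0.0583]
ee_rot: [3.141, -0.0, -0.065]
wrist_force: [-0.2, -0.2, -0.2]
finger_gap: -0.0001
finger_force: 0.6
```

Emit:
{"fn": "drive_tool", "kwargs": {"steps": [[[-1,0,-3,0,0,0,255],[0.2,3,0,0,0,0,255],[0.2,3,0,0,0,0,255],[0.2,3,0,0,0,0,255],[0.2,3,0,0,0,0,255],[0.2,3,0,0,0,0,255],[0.2,3,0,0,0,0,255]]]}}

```text
clock: 3.62
ee_pos: [0.4736, -0.122, 0.0558]
ee_rot: [3.141, -0.002, -0.065]
wrist_force: [-0.2, -5.9, 5.7]
finger_gap: 0.0001
finger_force: 3.6
```

```bash
python3 - <<'E'
from h import *
im=viewer.get_image("wrist")[:,:,::-1]; cv2.imwrite("pics/wrist2.png",im)
s=read_state(); print(s["ee_pos"],s["wrist_force"])
E
```

```text
[ 0.47363222 -0.12155371  0.05572977] [ 1.33166781 -4.03306443  6.06277669]
```

View pics/wrist2.png

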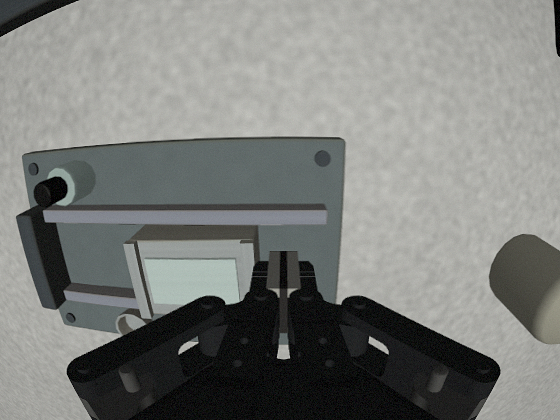

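The wrist view shows the tip touching the carrier's near end, around column 258. I'll compute how far it has moved.

```bash
python3 - <<'E'
from h import *
ci=viewer.camera_info("wrist")
for q in [(258,240,.042),(124,243,.042),(135,240,.042),(325,217,.024),(44,212,.024),(345,138,.012)]: print(q,ray(ci,q[:2],q[2],True)[:2].round(4))
for i in range(3):
    s=read_state(); print(s["clock"],s["ee_pos"],s["ee_rot"],s["wrist_force"],s["moment"]); viewer.get_image("top")
E
```

```text
(258, 240, 0.042) [ 0.4953 -0.1128]
(124, 243, 0.042) [ 0.4966 -0.0477]
(135, 240, 0.042) [ 0.498  -0.0542]
(325, 217, 0.024) [ 0.4976 -0.1443]
(44, 212, 0.024) [0.5099 0.0169]
(345, 138, 0.012) [ 0.5341 -0.1571]
3.6667 [ 0.47363222 -0.12155371  0.05572977] [ 3.14063647e+00 -1.63793120e-03 -6.50937939e-02] [ 1.33166781 -4.03306443  6.06277669] [-0.61151526 -0.05446963 -0.01204251]
3.7167 [ 0.47360457 -0.12170026  0.05571213] [ 3.14076019e+00 -1.57987597e-03 -6.50652450e-02] [ 0.34737826 -2.32814602  3.87780556] [-0.37466293  0.01039147 -0.03257879]
3.7667 [ 0.47358164 -0.12173905  0.05566971] [ 3.14090889e+00 -1.50020319e-03 -6.51141221e-02] [ 0.18930627 -2.75305897  4.29358453] [-0.39993249 -0.14380718  0.00602523]
```

Emit:
{"fn": "drive_tool", "kwargs": {"steps": [[[0,4,0,0,0,0,255],[0.2,4,0,0,0,0,255],[0.2,4,0,0,0,0,255],[0.2,4,0,0,0,0,255],[0.2,4,0,0,0,0,255],[0.2,4,0,0,0,0,255],[0.2,4,0,0,0,0,255],[0.2,4,0,0,0,0,255]]]}}

```text
clock: 4.48
ee_pos: [0.4748, -0.0897, 0.0556]
ee_rot: [3.141, -0.001, -0.065]
wrist_force: [0.5, -5.8, 5.4]
finger_gap: 0.0001
finger_force: 3.7
```

Emit:
{"fn": "drive_tool", "kwargs": {"steps": [[[0.2,4,0.4,0,0,0,255],[0.2,4,0,0,0,0,255],[0.2,4,0,0,0,0,255],[0.2,4,0,0,0,0,255],[0.2,4,0,0,0,0,255],[0.2,4,0,0,0,0,255]]]}}

```text
clock: 4.98
ee_pos: [0.4757, -0.0651, 0.0556]
ee_rot: [3.142, 0.0, -0.065]
wrist_force: [-0.5, -4.7, 3.0]
finger_gap: -0.0
finger_force: 2.5
```

```bash
python3 - <<'E'
from h import *
im=viewer.get_image("wrist")[:,:,::-1]; cv2.imwrite("pics/wrist3.png",im)
s=read_state(); print(s["ee_pos"],s["wrist_force"])
E
```

```text
[ 0.47569586 -0.06457871  0.0556495 ] [ 0.19734991 -2.21862119  3.97846295]
```

View pics/wrist3.png

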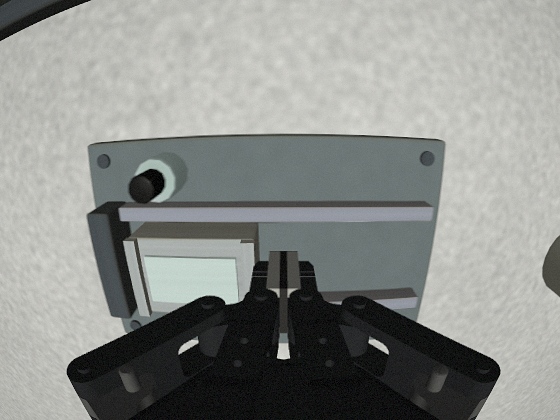

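The carrier's +y edge is now close to the stop, with roughly 13 mm left. I'll slow down.

Emit:
{"fn": "drive_tool", "kwargs": {"steps": [[[0.1,2,0,0,0,0,255],[0.1,2,0,0,0,0,255],[0.1,2,0,0,0,0,255],[0.1,2,0,0,0,0,255],[0,1,0,0,0,0,255],[0,1,0,0,0,0,255]]]}}

```text
clock: 5.53
ee_pos: [0.4761, -0.0553, 0.0557]
ee_rot: [3.142, 0.0, -0.065]
wrist_force: [0.0, -4.1, 3.5]
finger_gap: -0.0001
finger_force: 2.4
```

Emit:
{"fn": "drive_tool", "kwargs": {"steps": [[[0,1,0,0,0,0,255]]]}}

```text
clock: 5.62
ee_pos: [0.4762, -0.0548, 0.0557]
ee_rot: [3.141, -0.0, -0.065]
wrist_force: [-0.4, -14.7, 2.6]
finger_gap: 0.0004
finger_force: 7.6
```

Emit:
{"fn": "drive_tool", "kwargs": {"steps": [[[0,1,0,0,0,0,255]]]}}

```text
clock: 5.7
ee_pos: [0.4762, -0.0545, 0.0558]
ee_rot: [3.14, -0.0, -0.065]
wrist_force: [-1.7, -22.3, 3.4]
finger_gap: 0.0001
finger_force: 11.2
```

The force rose sharply, so the carrier is against the stop. I'll back straight off and check.

Emit:
{"fn": "drive_tool", "kwargs": {"steps": [[[0,-2,0,0,0,0,255],[0,-2,0,0,0,0,255],[-0.2,-4,0,0,0,0,255],[-0.4,-8,0,0,0,0,255],[-0.6,-10,0,0,0,0,255],[-0.6,-10,0,0,0,0,255],[0,0,20,0,0,0,255],[0,0,30,0,0,0,255],[0,0,30,0,0,0,255],[0,0,0,0,0,0,255]]]}}

```text
clock: 6.53
ee_pos: [0.4762, -0.0908, 0.1407]
ee_rot: [3.14, -0.007, -0.066]
wrist_force: [0.7, 0.4, 0.6]
finger_gap: 0.0003
finger_force: 0.0
```

```bash
python3 - <<'E'
from h import *
im=viewer.get_image("wrist")[:,:,::-1]; cv2.imwrite("pics/wrist4.png",cv2.resize(im,(784,588)))
s=read_state(); print(s["ee_pos"],s["wrist_force"])
E
```

```text
[ 0.47539662 -0.09056348  0.13819507] [ 0.88106532 -0.15425517  0.24270956]
```

View pics/wrist4.png

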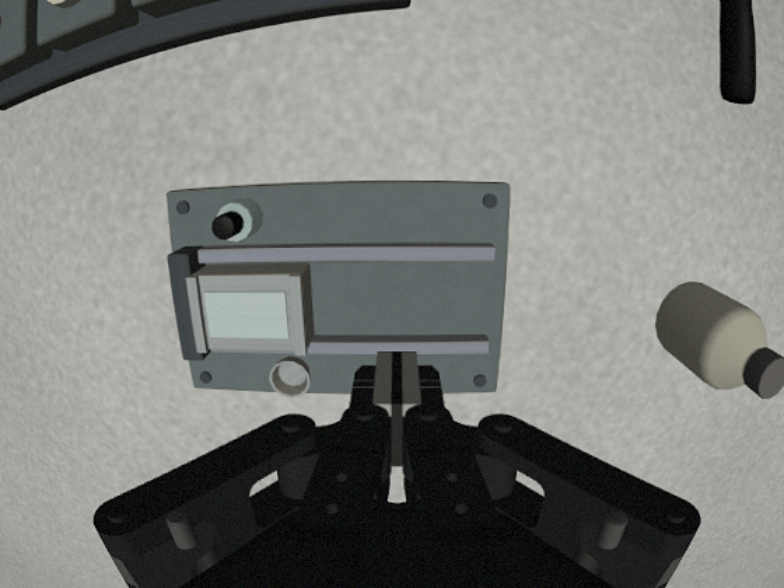

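The picture shows the carrier's +y end flush against the stop, with the vial and cup undisturbed. I'll check the numbers, then go above the bar key.

```bash
python3 - <<'E'
from h import *
ci=viewer.camera_info("wrist")
y=np.array([.06,.998])
f=lambda u,v,z: ray(ci,(u/1.4,v/1.4),z,True)[:2]@y
print("carrier -y end",f(302,277,.042),f(303,353,.042),"+y end",f(188,278,.042),f(196,352,.042),"plate ends",f(510,184,.012),f(497,391,.012),f(168,192,.012),f(194,386,.012))
E
```

```text
carrier -y end -0.016341148161545117 -0.013788882233010403 +y end 0.046042879260230804 0.048141867267861314 plate ends -0.12461006958008392 -0.12516895562583655 0.06900765153442619 0.07016850811021239
```

Emit:
{"fn": "drive_tool", "kwargs": {"steps": [[[20.5,3,0,0,0,0.01,255],[20.5,3,0,0,0,0.01,255],[20.5,3,0,0,0,0.01,255],[20.5,3,0,0,0,0.01,255],[20.5,3,0,0,0,0.01,255],[20.5,3,0,0,0,0.01,255],[20.5,3,0,0,0,0.01,255],[20.5,3,0,0,0,0.01,255],[20.5,3,0,0,0,0.01,255],[20.5,3,0,0,0,0,255],[0,0,0,0,0,0,255],[0,0,0,0,0,0,255]]]}}

```text
clock: 7.58
ee_pos: [0.6791, -0.0599, 0.1336]
ee_rot: [-3.141, 0.002, 0.025]
wrist_force: [-0.0, -0.9, -0.1]
finger_gap: 0.0003
finger_force: 0.0
```

```bash
python3 - <<'E'
from h import *
s=read_state(); ci=viewer.camera_info("wrist"); im=viewer.get_image("wrist")[:,:,::-1]; cv2.imwrite("pics/wrist5.png",im)
print(s["ee_pos"],s["ee_rot"],s["wrist_force"])
g=cv2.cvtColor(im,cv2.COLOR_BGR2GRAY)
for c in cv2.findContours((g>185).astype(np.uint8),cv2.RETR_EXTERNAL,cv2.CHAIN_APPROX_NONE)[0]:
    if cv2.contourArea(c)>150:
        r=cv2.minAreaRect(c); print(r, np.round([ray(ci,p,.06,True)[:2] for p in [r[0],*cv2.boxPoints(r)]],4).tolist())
E
```

```text
[ 0.67910862 -0.05990985  0.13357548] [-3.14122399e+00  2.33410175e-03  2.48011796e-02] [-0.00544692 -0.85370414 -0.10839149]
((289.0, 229.0), (20.0, 70.0), 90.0) [[0.6817, -0.0644], [0.6878, -0.0424], [0.6889, -0.086], [0.6753, -0.087], [0.6742, -0.0423]]
((181.5, 228.0), (36.0, 39.0), 90.0) [[0.6801, 0.0052], [0.692, 0.0177], [0.6928, -0.0088], [0.6679, -0.0072], [0.6664, 0.0205]]
((93.00000762939453, 225.50003051757812), (37.47665786743164, 28.991378784179688), 45.0) [[0.6788, 0.0741], [0.68, 0.096], [0.6962, 0.0736], [0.6775, 0.0542], [0.6603, 0.0753]]
```

View pics/wrist5.png

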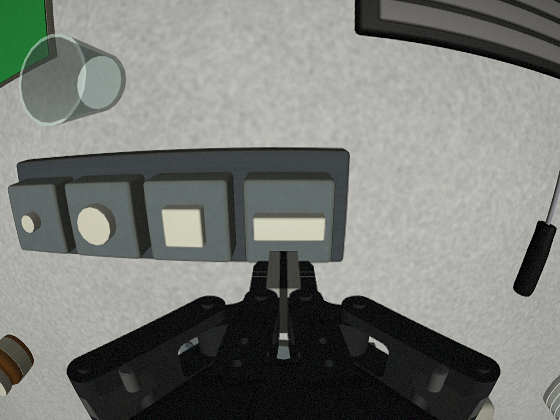

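The bar cap is at (289,229), which gives (0.682,-0.064), just below the fingertips. The carrier numbers confirm it's home, within 1–2 mm of measurement error. I'll align and descend.

Emit:
{"fn": "drive_tool", "kwargs": {"steps": [[[2.5,-4.5,-10,0,0,0,255],[0,0,-15,0,0,0,255],[0,0,-10,0,0,0,255],[0,0,-5,0,0,0,255],[0,0,0,0,0,0,255],[0,0,0,0,0,0,255]]]}}

```text
clock: 8.13
ee_pos: [0.6817, -0.0641, 0.0957]
ee_rot: [-3.142, 0.0, 0.025]
wrist_force: [0.0, 0.3, 0.4]
finger_gap: 0.0002
finger_force: 0.0
```

Emit:
{"fn": "drive_tool", "kwargs": {"steps": [[[0,0,-1,0,0,0,255],[0,0,-1,0,0,0,255],[0,0,-1,0,0,0,255]]]}}

```text
clock: 8.38
ee_pos: [0.682, -0.0639, 0.0932]
ee_rot: [3.141, -0.001, 0.025]
wrist_force: [0.7, -0.1, -0.0]
finger_gap: -0.0001
finger_force: 0.0
```

Emit:
{"fn": "drive_tool", "kwargs": {"steps": [[[0,0,-2,0,0,0,255],[0,0,-2,0,0,0,255],[0,0,-2,0,0,0,255],[0,0,0,0,0,0,255]]]}}

```text
clock: 8.72
ee_pos: [0.6816, -0.0639, 0.086]
ee_rot: [-3.141, 0.001, 0.025]
wrist_force: [-0.5, -0.4, -1.1]
finger_gap: 0.0
finger_force: 0.0
```

Emit:
{"fn": "drive_tool", "kwargs": {"steps": [[[0,0,-1,0,0,0,255],[0,0,-1,0,0,0,255],[0,0,0,0,0,0,255]]]}}

```text
clock: 8.97
ee_pos: [0.6819, -0.064, 0.0847]
ee_rot: [3.142, -0.0, 0.025]
wrist_force: [-0.3, -0.5, 0.8]
finger_gap: -0.0001
finger_force: 0.7
```

Emit:
{"fn": "drive_tool", "kwargs": {"steps": [[[0,0,-1,0,0,0,255],[0,0,-1,0,0,0,255],[0,0,0,0,0,0,255]]]}}

```text
clock: 9.22
ee_pos: [0.6819, -0.064, 0.0827]
ee_rot: [3.142, -0.0, 0.025]
wrist_force: [-0.5, 0.2, 3.3]
finger_gap: -0.0001
finger_force: 1.2
```

Emit:
{"fn": "drive_tool", "kwargs": {"steps": [[[0,0,-1,0,0,0,255],[0,0,-1,0,0,0,255],[0,0,0,0,0,0,255]]]}}

```text
clock: 9.47
ee_pos: [0.6819, -0.064, 0.0807]
ee_rot: [3.142, -0.0, 0.025]
wrist_force: [-0.3, 0.8, 3.9]
finger_gap: 0.0002
finger_force: 1.8
```

Emit:
{"fn": "drive_tool", "kwargs": {"steps": [[[0,0,-0.7,0,0,0,255],[0,0,0,0,0,0,255]]]}}

```text
clock: 9.63
ee_pos: [0.6819, -0.0639, 0.0801]
ee_rot: [3.142, -0.0, 0.025]
wrist_force: [-0.2, 0.3, 3.3]
finger_gap: -0.0004
finger_force: 2.0
```

Emit:
{"fn": "drive_tool", "kwargs": {"steps": [[[0,0,-0.5,0,0,0,255],[0,0,0,0,0,0,255]]]}}

```text
clock: 9.8
ee_pos: [0.6819, -0.064, 0.0801]
ee_rot: [3.141, -0.001, 0.025]
wrist_force: [-2.5, -0.4, 7.5]
finger_gap: 0.0003
finger_force: 3.7
```

Emit:
{"fn": "drive_tool", "kwargs": {"steps": [[[0,0,-0.4,0,0,0,255],[0,0,0,0,0,0,255]]]}}

```text
clock: 9.97
ee_pos: [0.682, -0.064, 0.08]
ee_rot: [3.141, -0.001, 0.025]
wrist_force: [-3.9, 0.7, 10.9]
finger_gap: -0.0001
finger_force: 5.1
```

The key is bottomed: force is above the spring's maximum and the TCP has stopped at 0.080. I'll release and withdraw.

Emit:
{"fn": "drive_tool", "kwargs": {"steps": [[[0,0,2,0,0,0,255],[0,0,3,0,0,0,255],[0,0,4,0,0,0,255],[0,0,10,0,0,0,255],[0,0,20,0,0,0,255],[-10,0,30,0,0,0,255],[-20,-10,25,0,0,0,255],[-20,-10,20,0,0,0,255],[-20,-10,0,0,0,0,255],[0,0,0,0,0,0,255],[0,0,0,0,0,0,255],[0,0,0,0,0,0,255]]]}}

```text
clock: 10.97
ee_pos: [0.6121, -0.0938, 0.1932]
ee_rot: [-3.141, 0.0, 0.025]
wrist_force: [-0.3, 0.1, 0.5]
finger_gap: 0.0001
finger_force: 0.0
```

```bash
python3 - <<'E'
from h import *
im=viewer.get_image("wrist")[:,:,::-1]; cv2.imwrite("pics/end.png",im); s=read_state(); print(s["ee_pos"],s["wrist_force"],s["clock"])
E
```

```text
[ 0.61217088 -0.09363033  0.19288032] [ 0.55650626 -0.03322781  0.22468856] 11.0167
```

View pics/end.png

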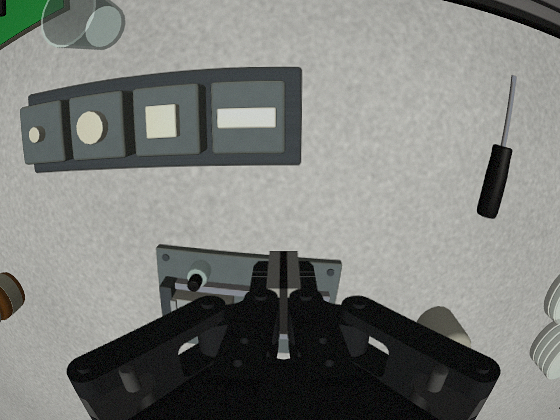

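The bar key at (246,118) is back up and looks brighter than the other keys. The carrier is still at the stop, and the vial and the other visible items are in place.

```bash
python3 -c "
from workcell import ticket; print(ticket.job_done())"
```

```text
the job is handed in; nothing more can be done
None
```

The carrier is home against the end stop (contact force peaked at about 22 N), the bar key was then pressed to its bottom at about 11 N and released, and the job was handed in at about 11 s with the arm clear; no verdict was returned.

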